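# Hold the fitter's square in the tacking fixture

## Robot

A 7-joint arm with a two-finger parallel gripper is mounted at the origin on the work surface. World frame = base frame: x ahead of the robot, y to its left, z up, the work surface at z = 0. Lengths are in m, angles in rad, forces in N, time in s.
With the tool pointing down it reaches from about 0.4 to 0.85 m from the base axis. Payload 4.5 kg.
Tool frame: the origin (TCP) lies between the finger pads; the fingertips stand 17 mm ahead of it and the grasp point (between the pads) lies 2 mm behind it (ctrl.finger_overhang is the distance from the TCP to the fingertips, in m); y points along the fingers, z is the direction in which the jaws open and shut, and the axes are right-handed (so a half turn about y gives the same grasp; the last joint's range is limited). The gripper opens to 88 mm and grips with 3 to 60 N. Pads are 18 mm wide; open, the fingers measure 123 mm over their backs; the gripper's body (75 mm by 187 mm) begins 45 mm behind the grasp point.
Start: joints at [1.336, 0.689, -0.195, 1.565, 0.157, 0.902, -0.215], TCP at [0.166, -0.603, 0.256] pointing down, gripper open.
Joint ranges: [-3.01, 3.01], [-0.46, 2.08], [-1.47, 1.51], [0.13, 2.56], [-1, 4.14], [0.04, 2.09], [-2.66, 2.66]. Speed limits (rad/s): [2.57, 2.57, 3.14, 3.14, 3.14, 3.14, 3.14].

## Interface

Orientations are given as a rotation vector (axis times angle).
In Python, from cell import telemetry, cams, ctrl gives the robot as it stands.
- The arm moves only by the tool carry_out, never from a script. Its argument "plan" is a list of rows, each an object with "offset": the shift along the tool's x, y, z scaled (see below), a list of three; "rot": the turn, a rotation vector about the tool's x, y, z scaled (see below), a list of three. A call has 1 to 12 rows; each row shifts and turns the commanded pose from where the row before left it, along the tool's axes as they then stand; what a row does not reach is not made up. The controller multiplies each number of a shift by 5 cm and each number of a turn by 10 degrees. A row lasts 1/8 s, in which the tool goes at most 62.5 mm and 10.7 degrees, less where a joint would pass 70% of its speed; a pose out of reach is approached as far as the arm can. A call with a number of a shift or a turn outside -1 to 1 is refused whole. A call with a gripper value outside its range is refused whole. "fingers" is the gripper command: -1 is fully open, 1 is shut, values between are in proportion, set as the call begins (left out, the last holds). The fingers move at their own pace and stop on an object; "grip_force" is the grip in N (left out, the last holds). Time passes only in rows, so rows that do not move let the fingers close. It gives the time, the measured TCP pose, the force and the opening at its end, in the units of the state.
- telemetry.read_state(): the state, without advancing time (a new reading comes with each control period).
- cams.get_image(name): name is "scene" or "top" or "wrist"; returns a dict with "pixels" (420x560x3 uint8, red, green, blue), "fov_y" (degrees; the focal length in pixels is half the picture's height over the tangent of half this angle, whatever the lens; pixels are square), "cx", "cy" (the principal point, pixels), "world_to_cam" (4x4, takes a point from world to camera coordinates); the wrist camera has in their place "mount" (4x4, takes a point from camera to tool coordinates, whose origin is the TCP and whose axes are the tool frame's). Camera axes: x right, y down, z forward; pixel columns grow to the right and rows downward; lengths in m; the calibration is good to about 2 mm. The wrist camera is an equidistant fisheye: a pixel r from the principal point sees the ray r / f radians off the axis. A picture is of the moment at which its call begins: read the wrist's pose just before it. There is no depth.
- ctrl.hand_in(): hands the job in, once; it reports no verdict.
The state is a dict: "clock": time; "joint_positions": joint angles; "joint_velocities": joint speeds; "joint_efforts": joint torques, N m; "tcp_pos": TCP position; "ee_rot": TCP orientation; "force": force on the tool from outside, world axes, zero at the start; "ft_torque": the same for the moment, N m; "opening": finger opening in m.
Only numpy, scipy, OpenCV 4.12 (cv2) and the standard library are available. Lean on these libraries where they do the work, as an engineer would, in place of code of your own. Each camera call takes 0.05 s, during which the arm holds its last target.

## Task

Slide the amber spark guard of the tacking fixture fully open, to the robot's left, and leave it open. Then pick the steel fitter's square up by its blue knob, lay it flat on the fixture bed and press it into the corner of the two bars, firmly but without ramming it, until both of its outer edges lie flush on the bars. Finish while still gripping the knob and pressing the square against both bars, and leave the green can, the tin and the steel offcut alone.

Things in the scene. Friction and masses are not known exactly. Their poses are not given: they have to be found in the camera images.
- fixture: Fixed fixture. Origin: underside centre of its grey bed, on the bench; x roughly away from the robot, y to its left (yaw within 0.2 rad), z up. Bed 240 x 240 mm, 12 mm thick. Two aluminium rails along y at x = -125 and +125 mm, 12 mm wide, top 60 mm above the bench, y = -120 to 330 mm, with end stops up to 68 mm. The guard runs on them. Nothing else on the bed but the two bars
- bar_far: Copper-coloured bar fixed to the bed along the fixture's y, on its far (+x) side: 20 mm wide, 20 mm high, top 32 mm above the bench. Origin and axes are those of the fixture. Its inner face is the plane x = 80 mm, from y = -100 to +110 mm. A red clamp block 22 mm square sits on top at y = 92 mm, top 42 mm above the bench
- bar_right: Brass-coloured bar fixed to the bed along the fixture's x, on its right (-y) side: 20 mm wide, 20 mm high, top 32 mm above the bench. Origin and axes are those of the fixture. Its inner face is the plane y = -80 mm, from x = -110 to +80 mm. A red clamp block 22 mm square sits on top at x = -96 mm, top 42 mm above the bench
- corner (a point): Inside corner where the inner faces of the two bars meet, at the bed's top surface: fixture x = 80, y = -80, z = 12 mm. The square slides easily on the bed and bars (smooth steel, friction about 0.3), so a push of some 10 N on the knob gets through to the bars if it is not also pressed hard on the bed
- guard (a joint): Slide of the spark guard along the fixture's +y, in m: 0 = closed over the bed (panel centred on the bed), 0.20 = fully open at its end stop. Friction about 2 N; it stays where it is left. It starts closed or up to 40 mm open
- guard_handle (a point): Centre of the top of the guard's yellow handle, 110 mm above the bench. The handle is an upright bar, 100 mm long along the fixture's x, 14 mm thick along its y, standing 43 mm up from the centre of the amber panel. The panel is 262 mm in x by 200 mm in y, 4 mm thick, framed by yellow strips, and its top is 65 mm above the bench (67 mm on the strips)
- square: Loose steel L, 8 mm thick, legs 130 mm long, 28 mm wide, about 0.5 kg, flat on the bench, within 0.6 rad of the world axes. Origin: underside, below the knob's axis, near the centre of mass. Outer edges: plane x = 40 mm (y = -40 to 90) and plane y = -40 mm (x = -90 to 40). In the corner its axes are parallel to the fixture's: x edge on bar_far, y edge on bar_right
- knob (a point): Centre of the top of the square's blue knob, an upright round plastic post 24 mm in diameter that reaches from 8 to 58 mm above the square's underside, straight above the square's origin
- square_heel (a point): Outer corner of the square where its two outer edges meet, on the underside: square x = +40, y = -40, z = 0 mm
- spray_can: Bystander: green can, 66 mm in diameter, 190 mm tall, upright. Origin: centre of its underside
- tin: Bystander: open aluminium tin, 80 mm in diameter, 70 mm tall. Origin: centre of its underside
- offcut: Bystander: flat steel offcut 70 x 50 x 10 mm. Origin: centre of its underside

How it is judged:
On the way, in this order (a step that is already met when the one before it is completed fails the run):
1. the guard is fully open (value of joint guard above 0.185 m), for 0.2 s.
2. the gripped square is lifted off the bench with the guard open (height (world z) of square_heel above 0.02 m and contact force between the fingers and square above 1 N and value of joint guard above 0.18 m), for 0.1 s.
3. the gripped square lies in the corner and presses on both bars (horizontal distance between square_heel and corner below 0.004 m and angle between the x axis of square and the x axis of fixture, either way round below 0.02 rad and contact force between square and bar_far above 1.5 N and contact force between square and bar_right above 1.5 N and contact force between the fingers and square above 1 N), for 0.3 s.
At the end, for the whole second after the job is handed in: Ends holding: guard over 180 mm open; square flat on the bed (heel within 4 mm of it, tilt under 0.04 rad), heel within 4 mm of the corner, edges parallel to the bars within 0.02 rad; fingers grip it and press it on each bar with over 1.5 N, at rest (all of step 3 and value of joint guard above 0.18 m and angle between square's own z axis and vertical below 0.04 rad and z of square_heel in the frame of corner below 0.004 m and linear speed of square below 0.01 m/s); the arm keeps its last pose, push and grip.
It fails at once if the square is rammed on a bar with over 50 N (contact force between square and bar_far above 50 N or contact force between square and bar_right above 50 N).
It fails at once if the can, tin or offcut is moved by over 30 mm (distance of any of spray_can, tin, offcut from where it was at the start of the episode above 0.03 m).
It also fails if it takes over 67 s, if anything falls off the work surface, if the arm or the gripper's body presses on something with over 40 N, if the wrist force passes 120 N, or if a joint passes its speed limit or range.

## Working session

There is one attempt and no reset: what is moved stays moved. The work goes in short steps, Python scripts to look and compute and a tool call to move; the robot and the scene stay as the last step left them, time stands still between calls to the robot, and variables do not carry over. Pictures are saved under pics/ and viewed, and the job is handed in when it is done.

Besides the shell and the picture viewer there is one more tool, called after "Emit:" as name(argument=value, ...) on one line, values as JSON. carry_out: Moves the arm, as the interface text tells. Its arguments: {"type":"object","properties":{"plan":{"type":"array"},"fingers":{"type":"number"},"grip_force":{"type":"number"}},"required":["plan"]}

```bash
ls; mkdir -p pics; python3 - <<'E'
from cell import telemetry,cams,ctrl
import cv2
s=telemetry.read_state();print(s);print(ctrl.finger_overhang)
for n in["scene","top","wrist"]:
    im=cams.get_image(n);cv2.imwrite(f"pics/{n}0.png",im["pixels"][:,:,::-1]);print({k:v for k,v in im.items() if k!="pixels"})
E
```

```text
pics
{'clock': 0.0, 'joint_positions': array([ 1.33582848,  0.6899926 , -0.19453161,  1.56633902,  0.1573577 ,
        0.90245319, -0.21508966]), 'joint_velocities': array([ 2.98656209e-04, -2.13658809e-04, -4.15429709e-04,  1.00566003e-03,
       -1.16831446e-03, -8.77272656e-05, -1.27154328e-03]), 'joint_efforts': array([-1.25568549e-04, -5.27565408e+01, -1.26694411e+00, -1.53429991e+01,
       -5.26383449e-02,  6.50423506e-03,  1.51692475e-04]), 'tcp_pos': array([ 0.16576251, -0.60201063,  0.2549064 ]), 'ee_rot': array([-0.2814913 ,  2.07970881, -2.07604038]), 'force': array([ 0.2968478 , -0.81119636,  0.37090532]), 'ft_torque': array([ 0.04474358, -0.01372402, -0.01206237]), 'opening': 0.08821988160021031}
0.017
{'fov_y': 47.560093467760254, 'cx': 284.8190525069228, 'cy': 205.44792186566832, 'world_to_cam': array([[ 0.31734411,  0.9481916 , -0.01501338,  0.01560647],
       [ 0.48283465, -0.17518228, -0.85801042, -0.23035339],
       [-0.81618835,  0.26503557, -0.51341282,  1.41868072],
       [ 0.        ,  0.        ,  0.        ,  1.        ]])}
{'fov_y': 44.9988035360236, 'cx': 274.9631716905375, 'cy': 206.50257690170142, 'world_to_cam': array([[ 3.00216223e-02, -9.99543370e-01,  3.42840990e-03,
        -2.59562401e-01],
       [-9.91728251e-01, -3.02147763e-02, -1.24748324e-01,
         5.81706368e-01],
       [ 1.24794949e-01,  3.45096101e-04, -9.92182494e-01,
         1.24321349e+00],
       [ 0.00000000e+00,  0.00000000e+00,  0.00000000e+00,
         1.00000000e+00]])}
{'fov_y': 65.70646984690485, 'cx': 274.0115294615512, 'cy': 212.19031013441128, 'mount': array([[ 3.26698436e-05,  9.56550571e-01,  2.91566466e-01,
        -7.54411650e-02],
       [-3.66781536e-04, -2.91566435e-01,  9.56550511e-01,
        -1.29001974e-01],
       [ 9.99999932e-01, -1.38191552e-04,  3.41319658e-04,
        -4.07423165e-04],
       [ 0.00000000e+00,  0.00000000e+00,  0.00000000e+00,
         1.00000000e+00]])}
```

View pics/top0.png

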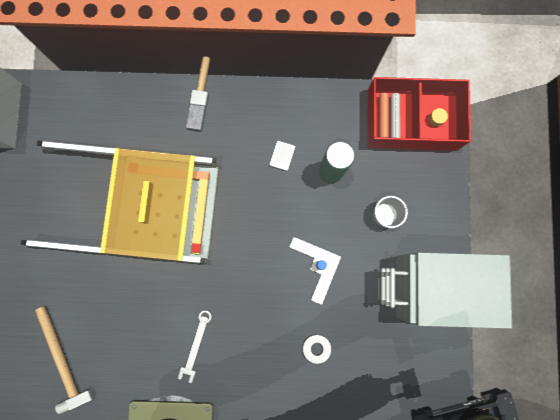

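View pics/scene0.png

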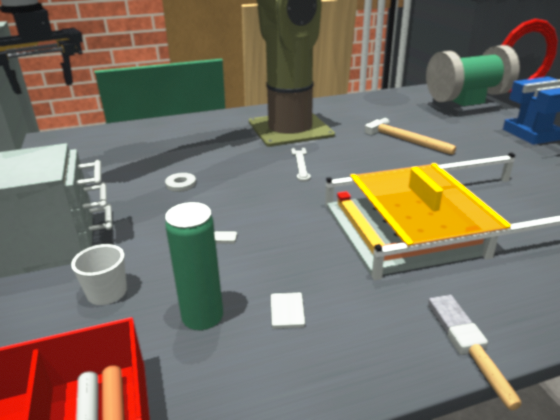

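View pics/wrist0.png

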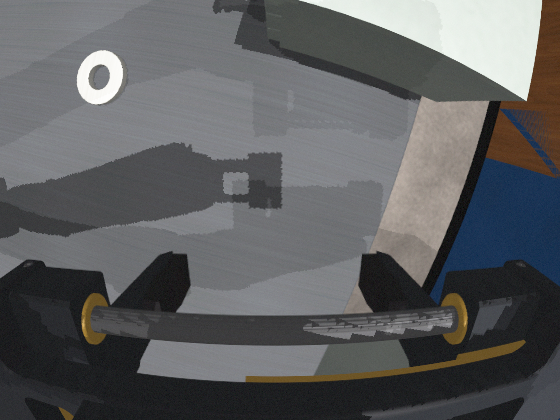

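The top view shows the fixture at (80-215, 145-265), the square with its heel near (340,256) and knob near (321,265), the can near (340,155), the tin near (390,212) and the offcut near (283,155). I'll enlarge it to get exact pixels.

```bash
python3 - <<'E'
import cv2
im=cv2.imread("pics/top0.png")
cv2.imwrite("pics/c1.png",cv2.resize(im[130:280,15:235],None,fx=3.6,fy=3.6,interpolation=cv2.INTER_CUBIC))
cv2.imwrite("pics/c2.png",cv2.resize(im[225:315,275:360],None,fx=6.6,fy=6.6,interpolation=cv2.INTER_CUBIC))
E
```

```text
(no output)
```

View pics/c1.png

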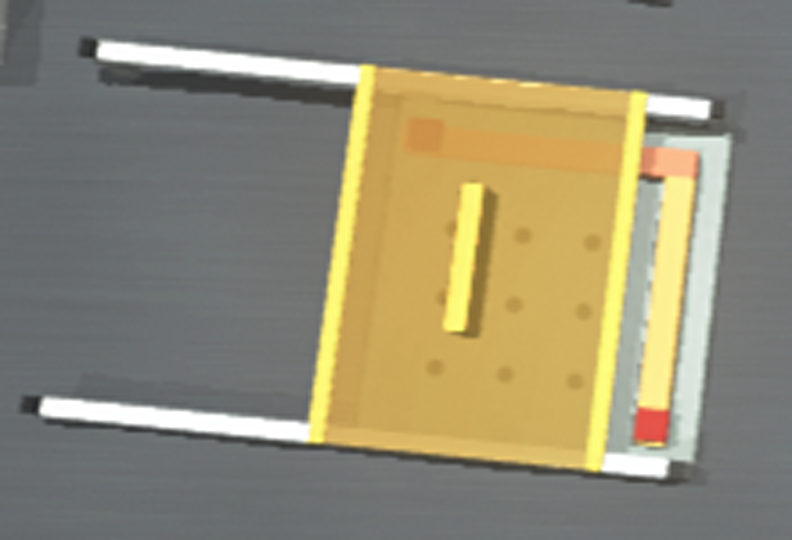

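View pics/c2.png

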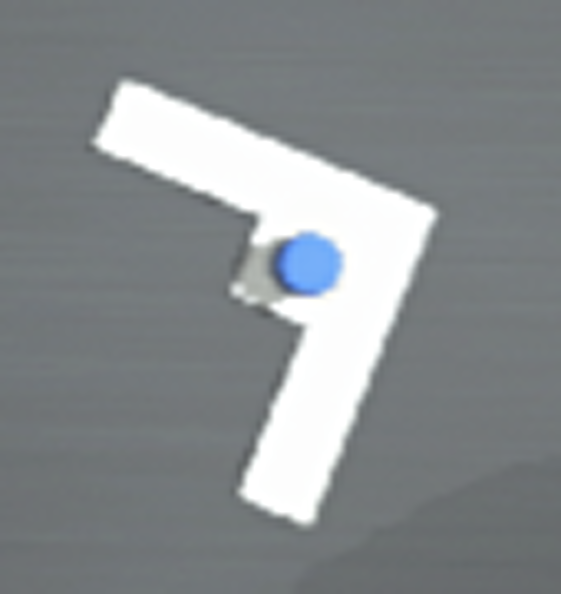

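```bash
cat > h.py <<'E'
import numpy as np
from scipy.optimize import least_squares
from scipy.spatial.transform import Rotation as R
W=np.array([[ 3.00216223e-02, -9.99543370e-01,  3.42840990e-03,-2.59562401e-01],[-9.91728251e-01, -3.02147763e-02, -1.24748324e-01,5.81706368e-01],[ 1.24794949e-01,  3.45096101e-04, -9.92182494e-01,1.24321349e+00]])
F=210/np.tan(np.radians(44.9988035360236/2));C=np.array([274.9631716905375,206.50257690170142])
def proj(P):
    c=np.atleast_2d(P)@W[:,:3].T+W[:,3]; return c[:,:2]/c[:,2:]*F+C
def unproj(uv,z):
    d=W[:,:3].T@np.r_[(np.array(uv)-C)/F,1]; o=-W[:,:3].T@W[:,3]
    return o+d*(z-o[2])/d[2]
def crop(uv,f,o): return (np.array(uv,float)+.5)/f-.5+np.array(o)
def place(p,P):
    P=np.atleast_2d(P).astype(float);c,s=np.cos(p[2]),np.sin(p[2])
    return np.c_[p[0]+c*P[:,0]-s*P[:,1],p[1]+s*P[:,0]+c*P[:,1],P[:,2]]
def fit(pts,uv,p0):
    r=least_squares(lambda p:(proj(place(p,pts))-uv).ravel(),p0,loss='soft_l1'); return r.x,(proj(place(r.x,pts))-uv)
E
python3 - <<'E'
from h import *
np.set_printoptions(precision=4,suppress=True)
fx=[((120,-120,12),(730,136)),((-96,-90,42),(651,424)),((90,92,42),(424,135)),((100,-100,32),(697,152)),((131,330,68),(82,38)),((119,330,68),(79,57)),((-119,330,68),(23,395)),((-131,330,68),(20,414))]
P=np.array([a for a,b in fx])/1000;U=np.array([crop(b,3.6,(15,130)) for a,b in fx])
p,r=fit(P,U,[.62,.2,0]);print("fix",p);print(r)
h=unproj(crop((463.5,257),3.6,(15,130)),.110);print("handle",h)
c,s=np.cos(p[2]),np.sin(p[2]);d=h[:2]-p[:2];print("in fixture",[c*d[0]+s*d[1],-s*d[0]+c*d[1]])
print("corner",place(p,[.08,-.08,.012]),"sq target",place(p,[.04,-.04,.012]))
sq=[((40,-40,8),(437,212)),((40,90,8),(124,80)),((12,90,8),(94,145)),((-90,-12,8),(240,493)),((-90,-40,8),(315,525)),((0,0,58),(310,264))]
P=np.array([a for a,b in sq])/1000;U=np.array([crop(b,6.6,(275,225)) for a,b in sq])
q,r=fit(P,U,[.5,-.3,-.3]);print("sq",q);print(r)
for n,uv,z in[("can",(340,155),.19),("tin",(391,212),.07),("off",(283,155),.01)]:print(n,unproj(uv,z))
E
```

```text
fix [ 0.581   0.0371 -0.0686]
[[ 0.6179 -0.8477]
 [-0.4934  0.4026]
 [-0.0738  0.4467]
 [ 0.2781  0.008 ]
 [-0.2488 -0.0128]
 [-0.1694 -0.6241]
 [ 0.0573  0.368 ]
 [ 0.0982 -0.0053]]
handle [0.5837 0.0716 0.11  ]
in fixture [np.float64(0.00033213235871719284), np.float64(0.03456323869250242)]
corner [[ 0.6553 -0.0482  0.012 ]] sq target [[ 0.6181 -0.0055  0.012 ]]
sq [ 0.4471 -0.3612 -0.3636]
[[-0.3213 -0.4856]
 [-0.0267 -0.025 ]
 [ 0.3655  0.235 ]
 [ 0.2468  0.4318]
 [-0.8282 -0.0966]
 [ 0.4072 -0.0656]]
can [ 0.6912 -0.3847  0.19  ]
tin [ 0.5802 -0.5273  0.07  ]
off [ 0.7288 -0.2588  0.01  ]
```

```bash
cat >> h.py <<'E'
def go(pos,zdir=None,show=True,frame=None):
    """tool-frame offset (units of 5cm) and yaw about tool y (units 10deg) to get to pos with jaw axis along +-zdir (world angle)"""
    from cell import telemetry
    s=telemetry.read_state();M=R.from_rotvec(s['ee_rot']).as_matrix()
    d=M.T@(np.array(pos)-s['tcp_pos'])/.05
    print("clock %.2f tcp"%s['clock'],s['tcp_pos'].round(4),"F",s['force'].round(1),"T",s['ft_torque'].round(2),"open %.4f"%s['opening'],"q",s['joint_positions'].round(2))
    print("tool axes x",M[:,0].round(3),"y",M[:,1].round(3),"z",M[:,2].round(3))
    print("offset total units",d.round(2))
    if zdir is not None:
        # desired axes: y down, z = (cos,sin,0)
        best=None
        for a in(zdir,zdir+np.pi):
            z=np.array([np.cos(a),np.sin(a),0]);y=np.array([0,0,-1.]);x=np.cross(y,z)
            D=np.c_[x,y,z]; rv=R.from_matrix(M.T@D).as_rotvec()
            print("rot units",(np.degrees(rv)/10).round(2))
E
python3 -c "
from h import *
go([.579,.03,.2],np.pi/2-.0686)"
```

```text
clock 0.15 tcp [ 0.1658 -0.6022  0.2551] F [-0.4 -0.3  0. ] T [-0.07  0.   -0.02] open 0.0881 q [ 1.34  0.69 -0.19  1.57  0.16  0.9  -0.22]
tool axes x [-0.964 -0.266  0.   ] y [-0.     0.001 -1.   ] z [ 0.266 -0.964 -0.001]
offset total units [-11.32   1.11  -9.99]
rot units [ 0.000e+00 -1.607e+01 -1.000e-02]
rot units [0.01 1.93 0.  ]
```

Emit:
carry_out(plan=[{"offset": [0,0,0],"rot": [0,0.97,0]},{"offset": [0,0,0],"rot": [0,0.96,0]},{"offset": [-0.5,0,-0.9],"rot": [0,0,0]},{"offset": [-0.5,0,-0.9],"rot": [0,0,0]},{"offset": [-0.5,0,-0.9],"rot": [0,0,0]},{"offset": [-0.5,0,-0.9],"rot": [0,0,0]},{"offset": [-0.5,0,-0.9],"rot": [0,0,0]},{"offset": [-0.5,0,-0.9],"rot": [0,0,0]},{"offset": [-0.5,0,-0.9],"rot": [0,0,0]},{"offset": [-0.5,0,-0.9],"rot": [0,0,0]},{"offset": [-0.5,0,-0.9],"rot": [0,0,0]},{"offset": [-0.5,0,-0.9],"rot": [0,0,0]}], fingers=1)

```text
clock: 1.65
tcp_pos: [0.4468, -0.1691, 0.2557]
ee_rot: [-0.074, -2.187, 2.187]
force: [0.3, -0.3, -0.2]
opening: 0.0005
```

```bash
python3 -c "
from h import *
go([.58,.022,.2],np.pi/2-.0686)"
```

```text
clock 1.65 tcp [ 0.4468 -0.1691  0.2557] F [ 0.3 -0.3 -0.2] T [ 0.01 -0.09  0.03] open 0.0005 q [ 0.29  0.5  -0.04  2.    0.03  0.64 -1.41]
tool axes x [-0.998  0.068 -0.   ] y [ 0. -0. -1.] z [-0.068 -0.998  0.   ]
offset total units [-2.4   1.11 -4.  ]
rot units [ -0. -18.   0.]
rot units [-0.  0. -0.]
```

Emit:
carry_out(plan=[{"offset": [-0.5,0.2,-0.8],"rot": [0,0,0]},{"offset": [-0.5,0.2,-0.8],"rot": [0,0,0]},{"offset": [-0.5,0.2,-0.8],"rot": [0,0,0]},{"offset": [-0.5,0.2,-0.8],"rot": [0,0,0]},{"offset": [-0.4,0.2,-0.8],"rot": [0,0,0]},{"offset": [0,0.5,0],"rot": [0,0,0]},{"offset": [0,0.5,0],"rot": [0,0,0]},{"offset": [0,0.5,0],"rot": [0,0,0]},{"offset": [0,0.4,0],"rot": [0,0,0]},{"offset": [0,0.3,0],"rot": [0,0,0]},{"offset": [0,0,0],"rot": [0,0,0]}])

```text
clock: 3.02
tcp_pos: [0.5786, 0.0208, 0.0948]
ee_rot: [-0.072, -2.186, 2.186]
force: [-1.0, 0.1, 0.9]
opening: 0.0004
```

```bash
python3 - <<'E'
from h import *
from cell import cams
import cv2
go([.58,.022,.2])
im=cams.get_image("top");cv2.imwrite("pics/t1.png",cv2.resize(im["pixels"][130:280,15:235,::-1],None,fx=3.6,fy=3.6,interpolation=cv2.INTER_CUBIC))
im=cams.get_image("scene");cv2.imwrite("pics/s1.png",cv2.resize(im["pixels"][100:300,300:560,::-1],None,fx=3,fy=3,interpolation=cv2.INTER_CUBIC))
E
```

```text
clock 3.02 tcp [0.5786 0.0208 0.0948] F [-1.   0.1  0.9] T [0.04 0.   0.03] open 0.0004 q [-0.11  0.86 -0.    1.83  0.01  0.45 -1.76]
tool axes x [-0.998  0.068  0.002] y [-0.002 -0.    -1.   ] z [-0.068 -0.998  0.   ]
offset total units [-0.02 -2.1  -0.03]
```

View pics/s1.png

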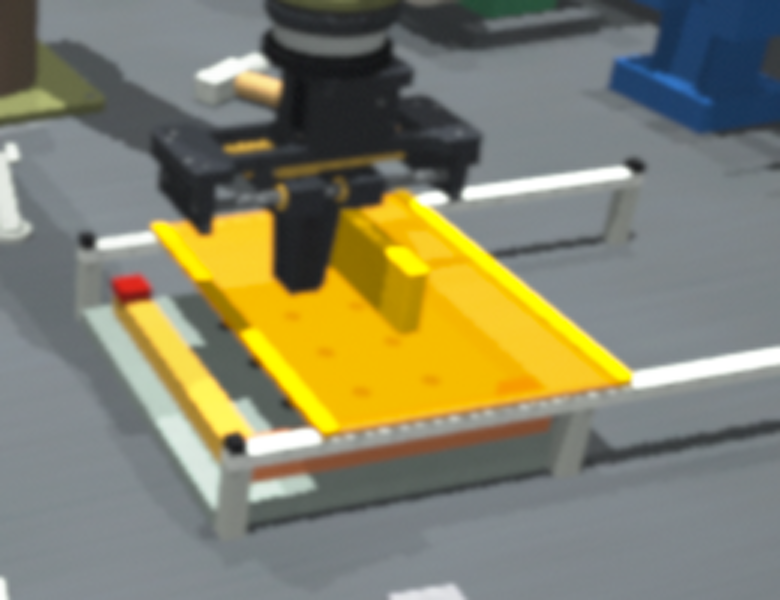

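The closed fingers (crop about (300,270)) stand just right of the yellow handle and clear of the panel. Next I push left.

Emit:
carry_out(plan=[{"offset": [0,0,-0.3],"rot": [0,0,0]},{"offset": [0,0,-0.3],"rot": [0,0,0]},{"offset": [0,0,-0.3],"rot": [0,0,0]},{"offset": [0,0,-0.3],"rot": [0,0,0]},{"offset": [0,0,-0.3],"rot": [0,0,0]},{"offset": [0,0,-0.3],"rot": [0,0,0]},{"offset": [0,0,-0.3],"rot": [0,0,0]},{"offset": [0,0,-0.3],"rot": [0,0,0]},{"offset": [0,0,-0.3],"rot": [0,0,0]},{"offset": [0,0,-0.3],"rot": [0,0,0]},{"offset": [0,0,-0.3],"rot": [0,0,0]},{"offset": [0,0,0],"rot": [0,0,0]}])

```text
clock: 4.62
tcp_pos: [0.5895, 0.1885, 0.0954]
ee_rot: [-0.069, -2.19, 2.185]
force: [-0.4, 0.3, 0.1]
opening: 0.0004
```

Emit:
carry_out(plan=[{"offset": [0,0,-0.1],"rot": [0,0,0]},{"offset": [0,0,-0.1],"rot": [0,0,0]},{"offset": [0,0,-0.1],"rot": [0,0,0]},{"offset": [0,0,0],"rot": [0,0,0]}])

```text
clock: 5.12
tcp_pos: [0.5913, 0.201, 0.0955]
ee_rot: [-0.073, -2.187, 2.186]
force: [0.0, -0.8, -0.1]
opening: 0.0002
```

```bash
python3 - <<'E'
from h import *
from cell import cams
import cv2
go([.58,.022,.2])
im=cams.get_image("top");cv2.imwrite("pics/t2.png",cv2.resize(im["pixels"][130:280,5:225,::-1],None,fx=3.6,fy=3.6,interpolation=cv2.INTER_CUBIC))
E
```

```text
clock 5.12 tcp [0.5913 0.201  0.0955] F [ 0.  -0.8 -0.1] T [ 0.01  0.02 -0.01] open 0.0002 q [-0.42  0.9   0.04  1.69 -0.06  0.55 -1.98]
tool axes x [-0.998  0.067  0.   ] y [-0.  0. -1.] z [-0.067 -0.998 -0.   ]
offset total units [-0.01 -2.09  3.59]
```

View pics/t2.png

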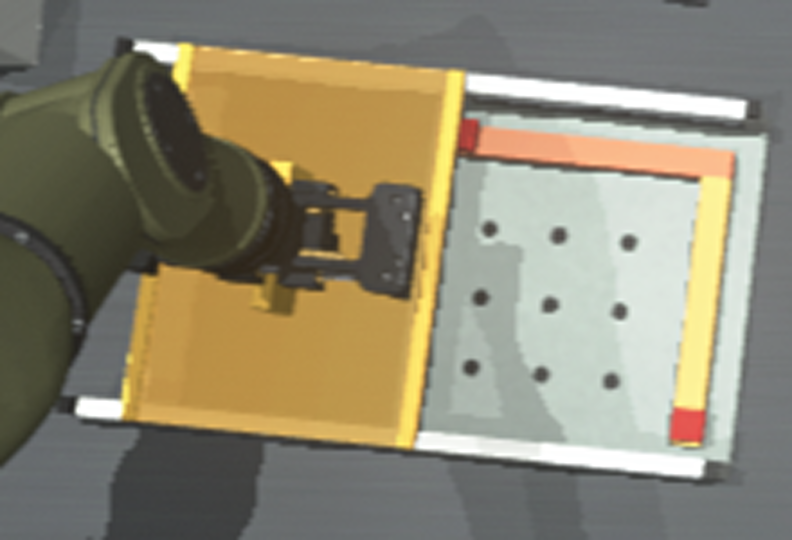

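```bash
cat >> h.py <<'E'
FX=np.array([.581,.0371,-.0686])
def tofix(P,p=FX):
    c,s=np.cos(p[2]),np.sin(p[2]);d=np.array(P)[:2]-p[:2];return np.array([c*d[0]+s*d[1],-s*d[0]+c*d[1]])
E
python3 - <<'E'
from h import *
o=(5,130)
for uv in[(465,72),(412,447)]: print(tofix(unproj(crop(uv,3.6,o),.067)))
print(tofix([.5913,.201]))
for uv in[(292,163),(291,312)]: print(tofix(unproj(crop(uv,3.6,o),.11)))
E
```

```text
[0.13119629 0.08694515]
[-0.12937694  0.0880963 ]
[-0.00095895  0.16422052]
[0.04927465 0.18009164]
[-0.04951774  0.16632029]
```

Emit:
carry_out(plan=[{"offset": [0,0,-0.1],"rot": [0,0,0]},{"offset": [0,0,-0.1],"rot": [0,0,0]},{"offset": [0,0,-0.05],"rot": [0,0,0]},{"offset": [0,0,0],"rot": [0,0,0]},{"offset": [0,0,0],"rot": [0,0,0]}])

```text
clock: 5.8
tcp_pos: [0.5926, 0.2136, 0.0958]
ee_rot: [-0.074, -2.188, 2.186]
force: [0.0, -0.0, 0.4]
opening: 0.0005
```

Emit:
carry_out(plan=[{"offset": [0,0,-0.04],"rot": [0,0,0]},{"offset": [0,0,-0.04],"rot": [0,0,0]},{"offset": [0,0,0],"rot": [0,0,0]}])

```text
clock: 6.18
tcp_pos: [0.5926, 0.214, 0.0958]
ee_rot: [-0.075, -2.181, 2.19]
force: [-1.2, -5.9, 2.8]
opening: 0.0004
```

Emit:
carry_out(plan=[{"offset": [0,0,0.3],"rot": [0,0,0]},{"offset": [0,-0.8,0],"rot": [0,0,0]},{"offset": [0,-0.8,0],"rot": [0,0,0]},{"offset": [0,-0.6,0],"rot": [0,0,0]},{"offset": [0.2,0,0.9],"rot": [0,0,0]},{"offset": [0.2,0,0.9],"rot": [0,0,0]},{"offset": [0.2,0,0.9],"rot": [0,0,0]},{"offset": [0.2,0,0.9],"rot": [0,0,0]},{"offset": [0.2,0,0.9],"rot": [0,0,0]},{"offset": [0.2,0,0.9],"rot": [0,0,0]},{"offset": [0.2,0,0.9],"rot": [0,0,0]},{"offset": [0.2,0,0.9],"rot": [0,0,0]}], fingers=-1)

```text
clock: 7.68
tcp_pos: [0.4871, -0.1532, 0.2059]
ee_rot: [-0.076, -2.188, 2.187]
force: [-0.5, -0.5, -0.8]
opening: 0.088
```

Emit:
carry_out(plan=[{"offset": [0.2,0,0.9],"rot": [0,0,0]},{"offset": [0.2,0,0.9],"rot": [0,0,0]},{"offset": [0.15,0,0.9],"rot": [0,0,0]},{"offset": [0,0,0.9],"rot": [0,0,0]},{"offset": [0,0,0],"rot": [0,0.85,0]},{"offset": [0,0,0],"rot": [0,0.84,0]},{"offset": [0,0,0],"rot": [0,0,0]}])

```text
clock: 8.55
tcp_pos: [0.4477, -0.3296, 0.2057]
ee_rot: [-0.37, -2.024, 2.025]
force: [0.7, -0.1, 0.2]
opening: 0.0883
```

```bash
python3 - <<'E'
from h import *
from cell import cams
import cv2
go([.4471,-.3612,.041],np.pi/2-.3636)
im=cams.get_image("wrist");cv2.imwrite("pics/w3.png",im["pixels"][:,:,::-1])
im=cams.get_image("top");cv2.imwrite("pics/t3.png",im["pixels"][:,:,::-1])
im=cams.get_image("scene");cv2.imwrite("pics/s3.png",im["pixels"][:,:,::-1])
E
```

```text
clock 8.55 tcp [ 0.4477 -0.3296  0.2057] F [ 0.7 -0.1  0.2] T [0.08 0.06 0.  ] open 0.0883 q [ 0.54  0.66  0.02  1.84 -0.02  0.64 -1.36]
tool axes x [-0.935  0.354 -0.   ] y [ 0. -0. -1.] z [-0.354 -0.935 -0.   ]
offset total units [-0.21  3.29  0.6 ]
rot units [ -0.   -17.99  -0.  ]
rot units [ 0.    0.01 -0.  ]
```

View pics/t3.png

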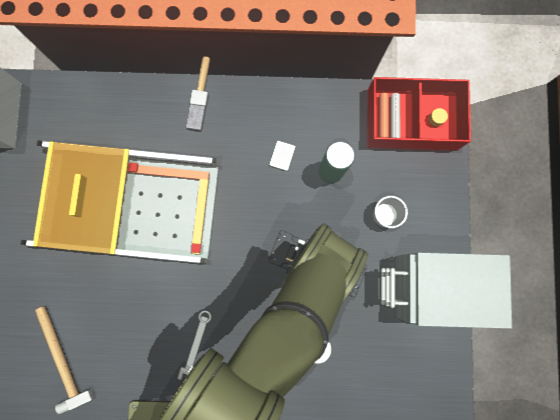

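View pics/w3.png

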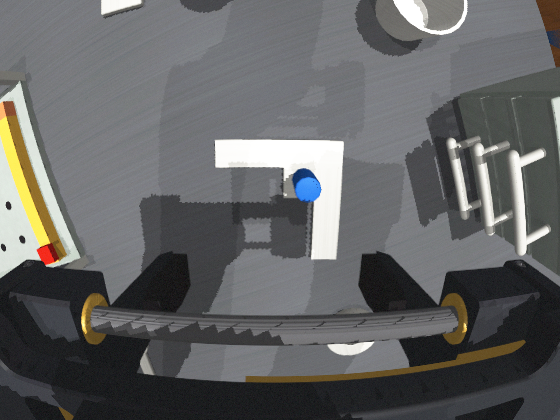

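```bash
cat >> h.py <<'E'
MOUNT=np.array([[ 3.26698436e-05,  9.56550571e-01,  2.91566466e-01,-7.54411650e-02],[-3.66781536e-04, -2.91566435e-01,  9.56550511e-01,-1.29001974e-01],[ 9.99999932e-01, -1.38191552e-04,  3.41319658e-04,-4.07423165e-04],[0,0,0,1]])
FW=210/np.tan(np.radians(65.70646984690485/2));CW=np.array([274.0115294615512,212.19031013441128])
def wun(uv,z,s=None):
    from cell import telemetry
    s=s or telemetry.read_state()
    M=R.from_rotvec(s['ee_rot']).as_matrix()
    d=np.array(uv)-CW;r=np.hypot(*d);th=r/FW
    ray=np.r_[d/r*np.sin(th),np.cos(th)]
    T=M@MOUNT[:3,:3];o=M@MOUNT[:3,3]+s['tcp_pos'];v=T@ray
    return o+v*(z-o[2])/v[2]
E
python3 - <<'E'
from h import *
import cv2
im=cv2.imread("pics/w3.png")
cv2.imwrite("pics/w3c.png",cv2.resize(im[125:270,200:360],None,fx=4,fy=4,interpolation=cv2.INTER_CUBIC))
E
```

```text
(no output)
```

View pics/w3c.png

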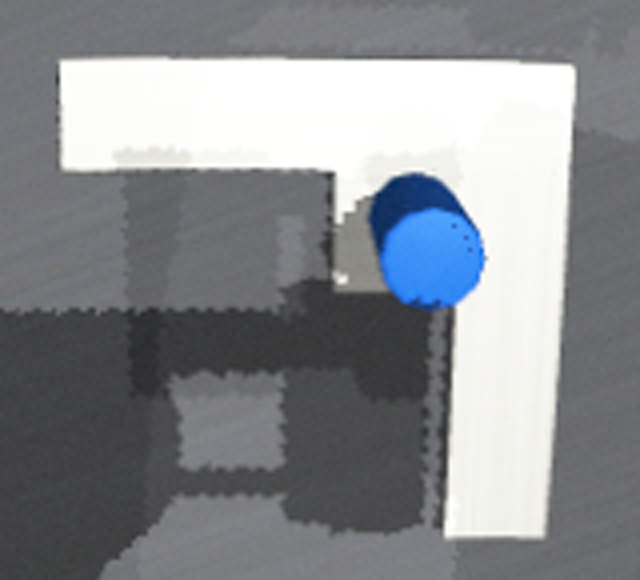

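```bash
python3 - <<'E'
from h import *
o=(200,125);f=lambda u,z:wun(crop(u,4,o),z).round(4)
k=f((433,258),.058);print("knob",k)
a=f((575,66),.008);b=f((60,60),.008);c=f((546,538),.008);e=f((444,538),.008)
print(a,b,c)
print("yaw",np.arctan2(*(b-a)[1::-1])-np.pi/2,np.arctan2(*(a-c)[1::-1]),np.linalg.norm(b-a),np.linalg.norm(a-c))
y=np.arctan2(*(b-a)[1::-1])-np.pi/2
print("origin from heel",a[:2]+[-.04*np.cos(y)-.04*np.sin(y),-.04*np.sin(y)+.04*np.cos(y)])
go([k[0],k[1],.041],np.pi/2-.3636)
E
```

```text
knob [ 0.4489 -0.3611  0.058 ]
[ 0.4711 -0.413   0.008 ] [ 0.5182 -0.2915  0.008 ] [ 0.3493 -0.3663  0.008 ]
yaw -0.3698184557518578 -0.3661280969546555 0.13030986148407955 0.13044588916481809
origin from heel [ 0.44826213 -0.36124643]
clock 8.70 tcp [ 0.4478 -0.3294  0.2058] F [ 0.2 -1.  -0.5] T [ 0.06 -0.05  0.01] open 0.0881 q [ 0.54  0.66  0.02  1.84 -0.02  0.64 -1.36]
tool axes x [-0.936  0.353 -0.   ] y [ 0.  0. -1.] z [-0.353 -0.936 -0.   ]
offset total units [-0.24  3.3   0.59]
rot units [ -0.   -17.98  -0.  ]
rot units [ 0.    0.02 -0.  ]
```

Both cameras agree to 2 mm, so I'll descend onto the knob.

Emit:
carry_out(plan=[{"offset": [-0.24,0,0.59],"rot": [0,0,0]},{"offset": [0,0.7,0],"rot": [0,0,0]},{"offset": [0,0.7,0],"rot": [0,0,0]},{"offset": [0,0.7,0],"rot": [0,0,0]},{"offset": [0,0.6,0],"rot": [0,0,0]},{"offset": [0,0.4,0],"rot": [0,0,0]},{"offset": [0,0.2,0],"rot": [0,0,0]},{"offset": [0,0,0],"rot": [0,0,0]}])

```text
clock: 9.7
tcp_pos: [0.4485, -0.3614, 0.0406]
ee_rot: [-0.371, -2.024, 2.023]
force: [-0.2, -0.6, -0.5]
opening: 0.0884
```

Emit:
carry_out(plan=[{"offset": [0,0,0],"rot": [0,0,0]},{"offset": [0,0,0],"rot": [0,0,0]},{"offset": [0,0,0],"rot": [0,0,0]},{"offset": [0,0,0],"rot": [0,0,0]},{"offset": [0,0,0],"rot": [0,0,0]},{"offset": [0,0,0],"rot": [0,0,0]},{"offset": [0,0,0],"rot": [0,0,0]},{"offset": [0,0,0],"rot": [0,0,0]}], fingers=1, grip_force=35)

```text
clock: 10.7
tcp_pos: [0.4484, -0.3615, 0.0407]
ee_rot: [-0.371, -2.023, 2.024]
force: [-0.9, -0.3, -0.4]
opening: 0.023
```

```bash
python3 - <<'E'
from h import *
go([.6181-.01,-.0055+.01,.15],np.pi/2-.0686)
E
```

```text
clock 10.70 tcp [ 0.4484 -0.3615  0.0407] F [-0.9 -0.3 -0.4] T [ 0.02 -0.03  0.03] open 0.0230 q [ 0.59  0.95  0.01  1.85 -0.02  0.34 -1.32]
tool axes x [-0.935  0.355 -0.   ] y [-0. -0. -1.] z [-0.355 -0.935  0.   ]
offset total units [-0.39 -2.19 -7.98]
rot units [ 0.   16.31 -0.  ]
rot units [-0.   -1.69 -0.  ]
```

Emit:
carry_out(plan=[{"offset": [0,-0.2,0],"rot": [0,0,0]},{"offset": [0,-0.4,0],"rot": [0,0,0]},{"offset": [0,-0.5,0],"rot": [0,0,0]},{"offset": [0,-0.5,0],"rot": [0,0,0]},{"offset": [0,-0.5,0],"rot": [0,0,0]},{"offset": [0,-0.5,0],"rot": [0,0,0]},{"offset": [0,0,0],"rot": [0,-0.5,0]},{"offset": [0,0,0],"rot": [0,-0.6,0]},{"offset": [0,0,0],"rot": [0,-0.59,0]},{"offset": [0,0,0],"rot": [0,0,0]}])

```text
clock: 11.95
tcp_pos: [0.4481, -0.3614, 0.1717]
ee_rot: [-0.076, -2.186, 2.186]
force: [-0.3, 1.0, -6.0]
opening: 0.0231
```

```bash
python3 - <<'E'
from h import *
from cell import cams
import cv2
t=place(FX,[.025,-.025,.12])[0];print(t)
go(t,np.pi/2-.0686)
im=cams.get_image("wrist");cv2.imwrite("pics/w4.png",im["pixels"][:,:,::-1])
E
```

```text
[0.60422754 0.01044515 0.12      ]
clock 11.95 tcp [ 0.4481 -0.3614  0.1717] F [-0.3  1.  -6. ] T [-0.   -0.01  0.01] open 0.0231 q [ 0.64  0.74 -0.07  1.8   0.08  0.61 -1.12]
tool axes x [-0.998  0.069 -0.   ] y [ 0. -0. -1.] z [-0.069 -0.998  0.   ]
offset total units [-2.6   1.03 -7.64]
rot units [ 0. 18. -0.]
rot units [-0. -0. -0.]
```

View pics/w4.png

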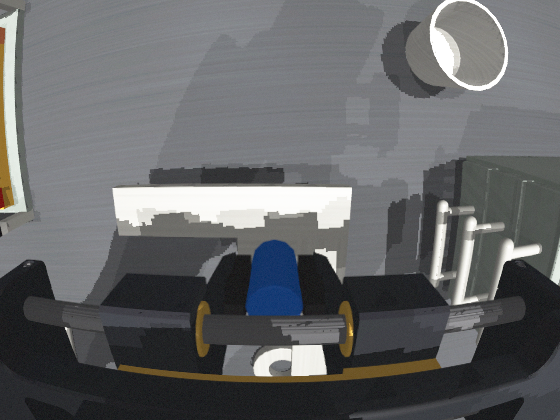

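The square hangs level in the grip, with its far leg spanning (113-351, 187-235). Next I carry it to a point 15 mm short of both bars.

Emit:
carry_out(plan=[{"offset": [-0.1,0,-0.3],"rot": [0,0,0]},{"offset": [-0.2,0,-0.6],"rot": [0,0,0]},{"offset": [-0.25,0,-0.75],"rot": [0,0,0]},{"offset": [-0.25,0,-0.75],"rot": [0,0,0]},{"offset": [-0.25,0,-0.75],"rot": [0,0,0]},{"offset": [-0.25,0,-0.75],"rot": [0,0,0]},{"offset": [-0.25,0,-0.75],"rot": [0,0,0]},{"offset": [-0.25,0,-0.75],"rot": [0,0,0]},{"offset": [-0.25,0,-0.75],"rot": [0,0,0]},{"offset": [-0.25,0,-0.7],"rot": [0,0,0]},{"offset": [-0.2,0,-0.5],"rot": [0,0,0]},{"offset": [-0.1,0,-0.3],"rot": [0,0,0]}])

```text
clock: 13.5
tcp_pos: [0.6043, 0.0149, 0.1707]
ee_rot: [-0.071, -2.19, 2.187]
force: [0.0, -0.9, -5.1]
opening: 0.0228
```

Emit:
carry_out(plan=[{"offset": [0,0.3,0],"rot": [0,0,0]},{"offset": [0,0.4,0],"rot": [0,0,0]},{"offset": [0,0.3,0],"rot": [0,0,0]},{"offset": [0,0,0],"rot": [0,0,0]}])

```text
clock: 14.0
tcp_pos: [0.6025, 0.0101, 0.119]
ee_rot: [-0.072, -2.183, 2.185]
force: [-0.5, -0.1, -5.8]
opening: 0.023
```

```bash
python3 - <<'E'
from h import *
from cell import cams
import cv2
t=place(FX,[.025,-.025,.053])[0];print(t)
go(t,np.pi/2-.0686)
im=cams.get_image("wrist");cv2.imwrite("pics/w5.png",im["pixels"][:,:,::-1])
im=cams.get_image("scene");cv2.imwrite("pics/s5.png",cv2.resize(im["pixels"][100:300,300:560,::-1],None,fx=3,fy=3,interpolation=cv2.INTER_CUBIC))
E
```

```text
[0.60422754 0.01044515 0.053     ]
clock 14.00 tcp [0.6025 0.0101 0.119 ] F [-0.5 -0.1 -5.8] T [0.01 0.02 0.  ] open 0.0230 q [-0.11  0.84  0.03  1.75 -0.04  0.56 -1.7 ]
tool axes x [-0.998  0.069  0.004] y [-0.004 -0.001 -1.   ] z [-0.069 -0.998  0.001]
offset total units [-0.04  1.32 -0.01]
rot units [-4.000e-02  1.799e+01 -1.000e-02]
rot units [-0.01 -0.01  0.02]
```

View pics/w5.png

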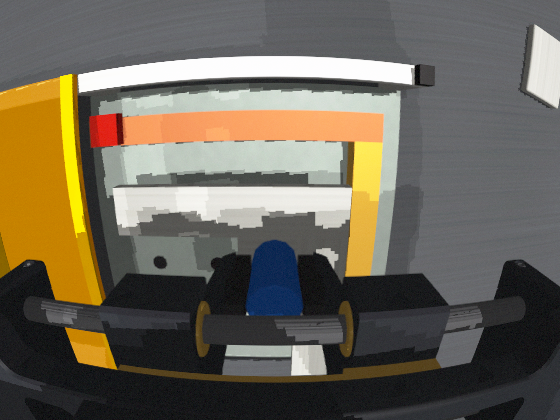

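View pics/s5.png

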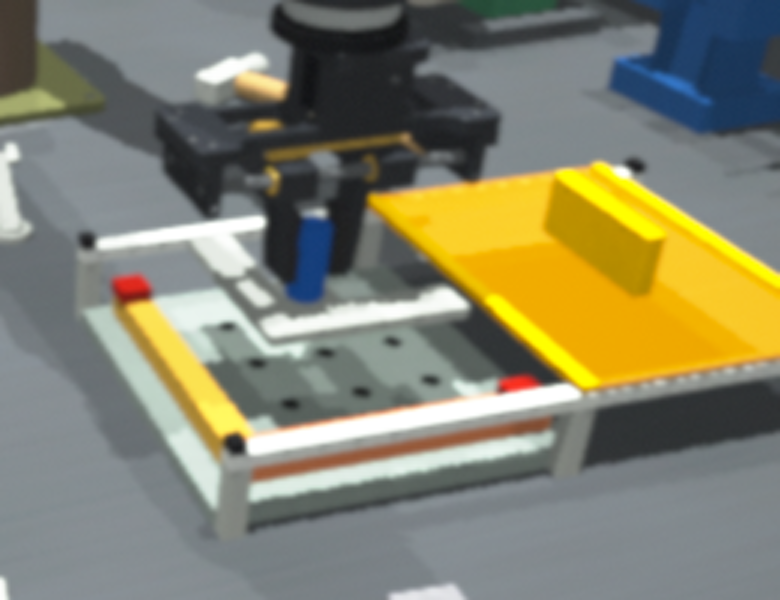

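```bash
python3 - <<'E'
from h import *
import cv2
im=cv2.imread("pics/w5.png")
cv2.imwrite("pics/w5c.png",cv2.resize(im[95:245,85:405],None,fx=2.5,fy=2.5,interpolation=cv2.INTER_CUBIC))
E
```

```text
(no output)
```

View pics/w5c.png

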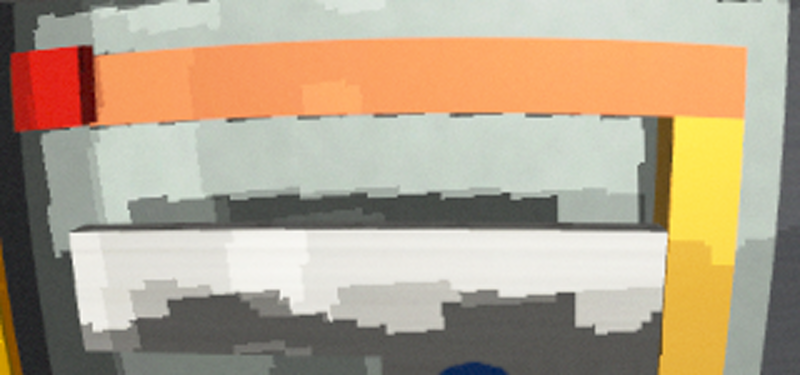

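```bash
python3 - <<'E'
from h import *
o=(85,95);f=lambda u,z:wun(crop(u,2.5,o),z)
for n,u,z,e in[("inner corner",(673,116),.032,(80,-80)),("outer corner",(746,47),.032,(100,-100)),("far bar inner @block",(97,124),.032,(80,81)),("brass inner",(668,232),.032,(None,-80)),("heel top",(667,233),None,0),("legtip top",(71,233),None,0)]:
    # square top z = tcp - .041+.008
    z=z or .119-.041+.008
    P=f(u,z);print(n,P.round(4),"fix",(tofix(P)*1000).round(1),e)
E
```

```text
inner corner [ 0.6599 -0.0473  0.032 ] fix [ 84.5 -78.8] (80, -80)
outer corner [ 0.6786 -0.069   0.032 ] fix [104.6 -99.1] (100, -100)
far bar inner @block [0.6715 0.1145 0.032 ] fix [85.  83.4] (80, 81)
brass inner [ 0.6275 -0.0452  0.032 ] fix [ 52.1 -78.9] (None, -80)
heel top [ 0.6402 -0.0323  0.086 ] fix [ 63.8 -65.1] 0
legtip top [0.6502 0.0984 0.086 ] fix [64.8 65.9] 0
```

Emit:
carry_out(plan=[{"offset": [0,0.4,0],"rot": [0,0,0]},{"offset": [0,0.4,0],"rot": [0,0,0]},{"offset": [0,0.3,0],"rot": [0,0,0]},{"offset": [0,0.1,0],"rot": [0,0,0]},{"offset": [0,0.06,0],"rot": [0,0,0]},{"offset": [0,0,0],"rot": [0,0,0]},{"offset": [0,0,0],"rot": [0,0,0]}])

```text
clock: 14.98
tcp_pos: [0.6046, 0.0114, 0.0582]
ee_rot: [-0.076, -2.187, 2.187]
force: [0.4, -0.4, -6.8]
opening: 0.0229
```

Emit:
carry_out(plan=[{"offset": [0,0.06,0],"rot": [0,0,0]},{"offset": [0,0.03,0],"rot": [0,0,0]},{"offset": [0,0,0],"rot": [0,0,0]},{"offset": [0,0,0],"rot": [0,0,0]}])

```text
clock: 15.48
tcp_pos: [0.6042, 0.0113, 0.0532]
ee_rot: [-0.075, -2.187, 2.187]
force: [0.1, -0.4, -5.2]
opening: 0.0231
```

Emit:
carry_out(plan=[{"offset": [0,0.015,0],"rot": [0,0,0]},{"offset": [0,0,0],"rot": [0,0,0]},{"offset": [0,0,0],"rot": [0,0,0]}])

```text
clock: 15.85
tcp_pos: [0.6043, 0.0113, 0.0527]
ee_rot: [-0.075, -2.187, 2.187]
force: [-0.5, 0.7, -1.7]
opening: 0.0232
```

Emit:
carry_out(plan=[{"offset": [-0.05,0,0.04],"rot": [0,0,0]},{"offset": [-0.05,0,0.04],"rot": [0,0,0]},{"offset": [-0.05,0,0.04],"rot": [0,0,0]},{"offset": [-0.05,0,0.04],"rot": [0,0,0]},{"offset": [-0.05,0,0.04],"rot": [0,0,0]},{"offset": [-0.04,0,0],"rot": [0,0,0]},{"offset": [0,0,0],"rot": [0,0,0]},{"offset": [0,0,0],"rot": [0,0,0]}])

```text
clock: 16.85
tcp_pos: [0.6181, -0.0002, 0.0527]
ee_rot: [-0.075, -2.186, 2.188]
force: [-1.8, -1.2, 4.8]
opening: 0.023
```

```bash
python3 - <<'E'
from h import *
from cell import cams
import cv2
go(place(FX,[.04,-.04,.053])[0],np.pi/2-.0686)
im=cams.get_image("wrist");p=im["pixels"][:,:,::-1];cv2.imwrite("pics/w6.png",p)
cv2.imwrite("pics/w6c.png",cv2.resize(p[95:245,85:405],None,fx=2.5,fy=2.5,interpolation=cv2.INTER_CUBIC))
E
```

```text
clock 16.85 tcp [ 6.181e-01 -2.000e-04  5.270e-02] F [-1.8 -1.2  4.8] T [-0.11  0.47 -0.01] open 0.0230 q [-0.08  0.96  0.02  1.72 -0.03  0.46 -1.69]
tool axes x [-0.998  0.068 -0.001] y [ 0.    -0.001 -1.   ] z [-0.068 -0.998  0.001]
offset total units [-0.01 -0.01  0.11]
rot units [-0.0e+00 -1.8e+01  1.0e-02]
rot units [-0.  0. -0.]
```

View pics/w6c.png

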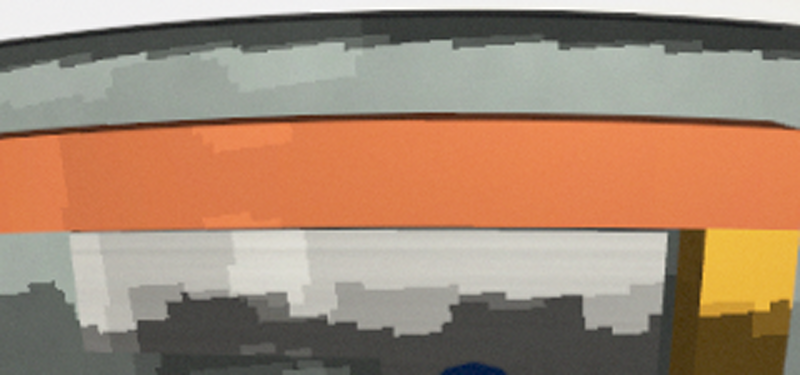

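Emit:
carry_out(plan=[{"offset": [0,-0.01,0.02],"rot": [0,0,0]},{"offset": [0,0,0.02],"rot": [0,0,0]},{"offset": [0,0,0.02],"rot": [0,0,0]},{"offset": [0,0,0.02],"rot": [0,0,0]},{"offset": [0,0,0],"rot": [0,0,0]},{"offset": [0,0,0],"rot": [0,0,0]}])

```text
clock: 17.65
tcp_pos: [0.6177, -0.004, 0.0527]
ee_rot: [-0.075, -2.186, 2.187]
force: [0.9, 0.7, -3.4]
opening: 0.0231
```

Emit:
carry_out(plan=[{"offset": [0,0,0.02],"rot": [0,0,0]},{"offset": [0,0,0.02],"rot": [0,0,0]},{"offset": [0,0,0],"rot": [0,0,0]},{"offset": [0,0,0],"rot": [0,0,0]}])

```text
clock: 18.15
tcp_pos: [0.6172, -0.0051, 0.0528]
ee_rot: [-0.073, -2.187, 2.186]
force: [-0.5, 2.1, -5.0]
opening: 0.023
```

Emit:
carry_out(plan=[{"offset": [-0.03,0.004,0.02],"rot": [0,0,0]},{"offset": [-0.03,0,0],"rot": [0,0,0]},{"offset": [0,0,0],"rot": [0,0,0]},{"offset": [0,0,0],"rot": [0,0,0]}])

```text
clock: 18.65
tcp_pos: [0.6199, -0.0054, 0.0528]
ee_rot: [-0.072, -2.188, 2.185]
force: [-1.5, 5.3, -1.6]
opening: 0.0229
```

Emit:
carry_out(plan=[{"offset": [-0.02,0,0],"rot": [0,0,0]},{"offset": [-0.02,0,0],"rot": [0,0,0]},{"offset": [0,0,0],"rot": [0,0,0]},{"offset": [0,0,0],"rot": [0,0,0]}])

```text
clock: 19.15
tcp_pos: [0.6211, -0.0054, 0.0528]
ee_rot: [-0.07, -2.188, 2.184]
force: [-2.3, 4.7, -0.5]
opening: 0.0231
```

Emit:
carry_out(plan=[{"offset": [-0.02,0,0],"rot": [0,0,0]},{"offset": [-0.02,0,0],"rot": [0,0,0]},{"offset": [0,0,0],"rot": [0,0,0]},{"offset": [0,0,0],"rot": [0,0,0]}])

```text
clock: 19.65
tcp_pos: [0.6212, -0.0054, 0.0527]
ee_rot: [-0.066, -2.186, 2.182]
force: [-7.5, 5.4, 4.0]
opening: 0.0231
```

```bash
python3 - <<'E'
from h import *
from cell import cams
import cv2
go(place(FX,[.04,-.04,.053])[0],np.pi/2-.0686)
im=cams.get_image("wrist");p=im["pixels"][:,:,::-1];cv2.imwrite("pics/w7.png",p)
cv2.imwrite("pics/w7c.png",cv2.resize(p[120:280,85:405],None,fx=2.5,fy=2.5,interpolation=cv2.INTER_CUBIC))
im=cams.get_image("scene");cv2.imwrite("pics/s7.png",cv2.resize(im["pixels"][130:290,320:500,::-1],None,fx=3.7,fy=3.7,interpolation=cv2.INTER_CUBIC))
im=cams.get_image("top");cv2.imwrite("pics/t7.png",cv2.resize(im["pixels"][130:280,5:225,::-1],None,fx=3.6,fy=3.6,interpolation=cv2.INTER_CUBIC))
E
```

```text
clock 19.65 tcp [ 0.6212 -0.0054  0.0527] F [-7.5  5.4  4. ] T [ 1.11  1.47 -0.03] open 0.0231 q [-0.07  0.96  0.01  1.7  -0.03  0.48 -1.68]
tool axes x [-0.998  0.067  0.007] y [-0.007  0.002 -1.   ] z [-0.067 -0.998 -0.001]
offset total units [ 0.06 -0.01  0.01]
rot units [ 6.000e-02 -1.799e+01 -1.000e-02]
rot units [0.01 0.01 0.04]
```

View pics/w7c.png

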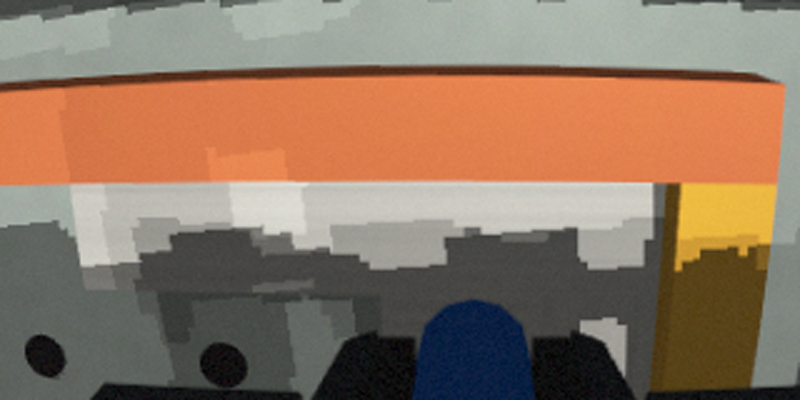

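View pics/s7.png

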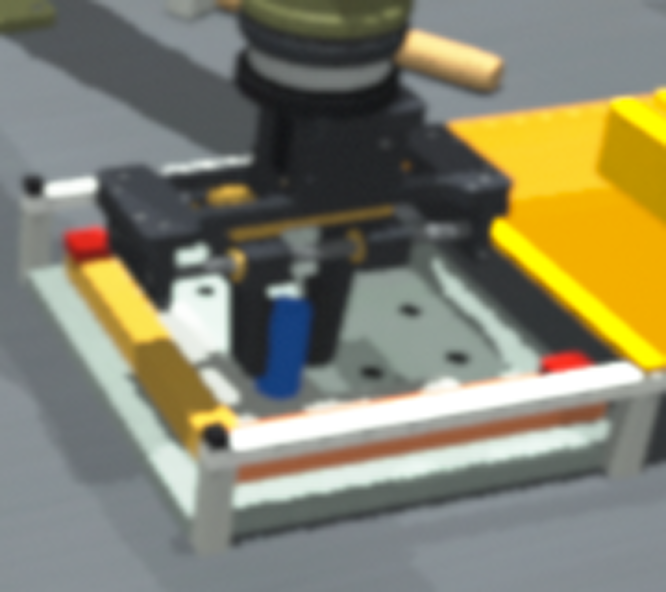

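View pics/t7.png

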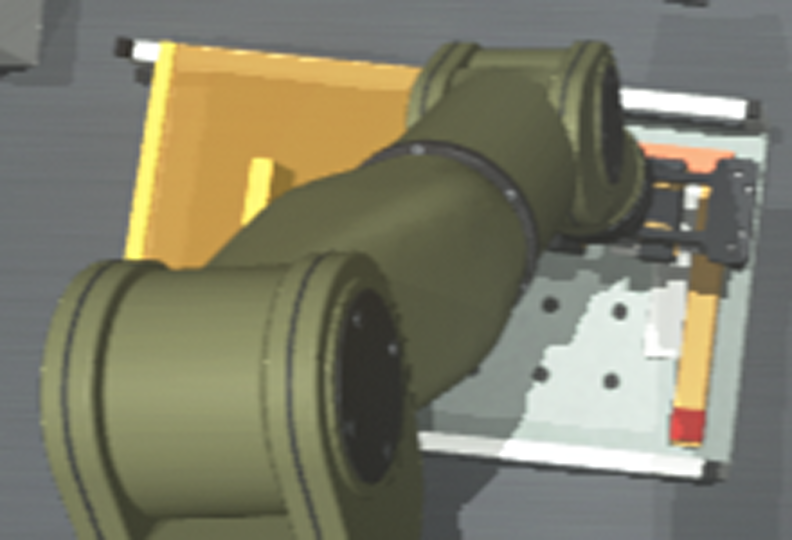

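```bash
python3 - <<'E'
import cv2
im=cv2.imread("pics/w7.png")
a=cv2.resize(im[180:290,320:400],None,fx=5,fy=5,interpolation=cv2.INTER_CUBIC)
b=cv2.resize(cv2.imread("pics/w6.png")[180:290,320:400],None,fx=5,fy=5,interpolation=cv2.INTER_CUBIC)
cv2.imwrite("pics/w7d.png",cv2.convertScaleAbs(cv2.hconcat([a,b]),alpha=1.5,beta=20))
E
```

```text
(no output)
```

View pics/w7d.png

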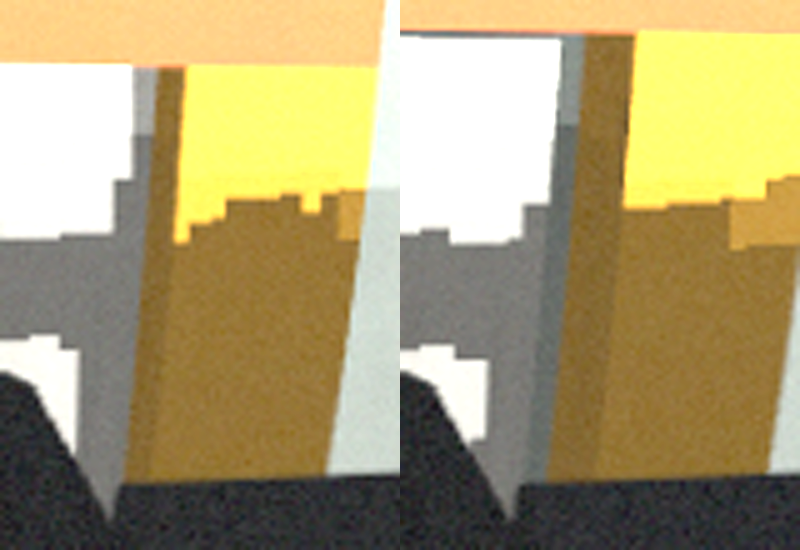

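Emit:
carry_out(plan=[{"offset": [-0.02,-0.012,0.02],"rot": [0,0,0]},{"offset": [0,0,0.02],"rot": [0,0,0]},{"offset": [0,0,0],"rot": [0,0,0]},{"offset": [0,0,0],"rot": [0,0,0]}])

```text
clock: 20.3
tcp_pos: [0.6212, -0.0055, 0.0528]
ee_rot: [-0.062, -2.188, 2.179]
force: [-6.8, 9.1, 1.5]
opening: 0.0227
```

Emit:
carry_out(plan=[{"offset": [-0.03,-0.008,0],"rot": [0,0,0]},{"offset": [-0.02,0,0],"rot": [0,0,0]},{"offset": [0,0,0],"rot": [0,0,0]},{"offset": [0,0,0],"rot": [0,0,0]},{"offset": [0,0,0],"rot": [0,0,0]},{"offset": [0,0,0],"rot": [0,0,0]}])

```text
clock: 21.05
tcp_pos: [0.6214, -0.0055, 0.0528]
ee_rot: [-0.056, -2.185, 2.177]
force: [-12.4, 9.1, 4.0]
opening: 0.0234
```

```bash
python3 - <<'E'
from h import *
from cell import cams
import cv2
go(place(FX,[.04,-.04,.053])[0],np.pi/2-.0686)
im=cams.get_image("wrist");p=im["pixels"][:,:,::-1];cv2.imwrite("pics/w8.png",p)
cv2.imwrite("pics/w8c.png",cv2.convertScaleAbs(cv2.resize(p[170:290,85:405],None,fx=2.5,fy=2.5,interpolation=cv2.INTER_CUBIC),alpha=1.5,beta=15))
go(place(FX,[.04,-.04,.053])[0],np.pi/2-.0686)
E
```

```text
clock 21.05 tcp [ 0.6214 -0.0055  0.0528] F [-12.4   9.1   4. ] T [1.77 2.27 0.02] open 0.0234 q [-0.07  0.97  0.01  1.69 -0.03  0.5  -1.67]
tool axes x [-0.998  0.066  0.014] y [-0.014  0.004 -1.   ] z [-0.066 -0.998 -0.003]
offset total units [ 0.06 -0.    0.  ]
rot units [  0.13 -17.98  -0.03]
rot units [0.02 0.02 0.08]
clock 21.10 tcp [ 0.6213 -0.0055  0.0528] F [-11.6   8.7   3.4] T [ 1.76  2.35 -0.04] open 0.0231 q [-0.07  0.97  0.01  1.69 -0.03  0.5  -1.67]
tool axes x [-0.998  0.066  0.014] y [-0.014  0.004 -1.   ] z [-0.066 -0.998 -0.003]
offset total units [ 0.06 -0.    0.01]
rot units [  0.13 -17.98  -0.03]
rot units [0.02 0.02 0.08]
```

View pics/w8c.png

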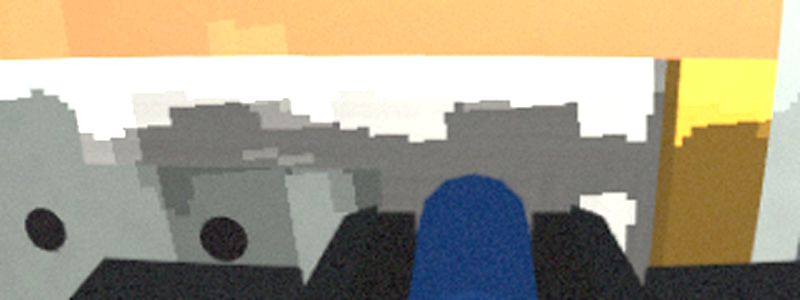

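Emit:
carry_out(plan=[{"offset": [0,0,0],"rot": [0,0,0]},{"offset": [0,0,0],"rot": [0,0,0]},{"offset": [0,0,0],"rot": [0,0,0]},{"offset": [0,0,0],"rot": [0,0,0]},{"offset": [0,0,0],"rot": [0,0,0]},{"offset": [0,0,0],"rot": [0,0,0]}])

```text
clock: 21.85
tcp_pos: [0.6213, -0.0055, 0.0528]
ee_rot: [-0.056, -2.185, 2.177]
force: [-11.3, 8.9, 3.5]
opening: 0.0232
```

```bash
python3 - <<'E'
from cell import ctrl
print(ctrl.hand_in())
E
```

```text
the job is handed in; nothing more can be done
None
```

I opened the guard to its end stop, lifted the square by its knob and laid it on the bed. I then pressed it into the corner and handed in at 21.9 s, still gripping and pressing. No verdict was reported.

- **Guard:** it met the end stop at about 6 N, and the last top view still shows it open.
- **Pressing force:** the wrist read a steady 11 N from the far-bar side and 9 N from the right-bar side, highest reading 12.4 N. These are not pure bar forces. The square also bears on the bed with about 10 N, so friction could account for up to about 3 N in total.
- **Fit:** the wrist picture shows no gap along the brass (right) bar. The copper (far) bar hides its own edge from the camera. There I relied on the force and on the arm stopping within about 1 mm of the contact point predicted from the pictures.
- **Tilt:** the tool leaned 0.014 rad under the push, inside the 0.04 limit. I did not measure the square's own tilt.
- **Disagreement:** the wrist and top cameras differed by about 4 mm on the fixture's x position. The contact point agreed with the wrist camera.
- **Bystanders:** the arm never went near the can, tin or offcut. I did not check their positions again at the end.

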